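# Tug-check the wheel carrier, then turn it over

## Task

On the scooter-shop counter, the green wheel sits in a turn-over stand, latched in so that its second bearing can be fitted from the other side. Take the orange lug on top of the green wheel's carrier and tug it straight up until it comes up against its latch and hold it there a moment; then swing the red crank pin of that stand over the top until the carrier lies fully upside down, and let go. Leave the stand with the purple wheel as it is.

Things in the scene. Friction and masses are not known exactly. Their poses are not given: they have to be found in the camera images.
- green_lug (a point): Centre of the grip part of the orange lug on the green wheel (110 mm), in its white carrier: 14 mm thick (x), 42 long (y, along the pivot axis); its top is 17 mm above this point, the wheel 30 mm below. Seated, it is 43 mm from the pivot axis. The latched carrier has 6 mm sprung play along its z, meeting 8 N, then 12 N at the stop; tug 4 mm or more for 0.2 s. It springs back on release.
- green_pin (a point): Middle of the green stand's red crank pin: level rod 13 mm thick, 54 long, along y (the pivot axis), free end at +y, crank arm 28 mm away at -y. Its frame turns with the cradle: pivot axis 50 mm off on its +x side, 110 mm above the counter; seated lug point at (50, -149, 43) mm. May be pinched from above, fingers down all the way; it turns between the fingers.
- green_cradle (a joint): Green cradle angle, rad: 0 = carrier upright, pin level with the pivot on the robot's side; grows as the pin swings up over the top and away from the robot to 3.14 = upside down, pin level on the far side. Stops at both ends; friction (0.12 N m, 2.5 N at the pin) keeps it where left. Starts between 0 and 0.2.
- purple_cradle (a joint): The same angle for the bystander, an identical stand with a purple cradle and wheel, its yellow latch hooks swung open. It must not be turned.

How it is judged (in metres and radians):
On the way, in this order (a step that is already met when the one before it is completed fails the run):
1. the green carrier is tugged at least 4 mm up against its latch while the cradle is still upright (z of green_lug in the frame of green_pin above 0.047 m and value of joint green_cradle below 0.35 rad), for 0.2 s.
2. the carrier is turned upside down (value of joint green_cradle above 2.95 rad), for 0.2 s.
At the end, for the whole second after the job is handed in: The green cradle is upside down (within 11 degrees of its far stop) and at rest, its carrier still seated in the cradle (within 3.5 mm), and the purple cradle has not been turned (below 0.35 rad) (value of joint green_cradle above 2.95 rad and velocity of joint green_cradle between -0.05 and 0.05 rad/s and z of green_lug in the frame of green_pin below 0.0465 m and value of joint purple_cradle below 0.35 rad); the robot touches nothing.
It fails at once if the purple stand is turned over (value of joint purple_cradle above 0.35 rad).
It also fails if it takes over 51 s, if anything falls off the work surface, if the arm or the gripper's body presses on something with over 40 N, if the wrist force passes 120 N, or if a joint passes its speed limit or range.

## Robot

A 7-joint arm with a two-finger parallel gripper is mounted at the origin on the work surface. World frame = base frame: x ahead of the robot, y to its left, z up, the work surface at z = 0. Lengths are in mm, angles in rad, forces in N, time in s.
With the tool pointing down it reaches from about 400 to 875 mm from the base axis. Payload 4.4 kg.
Tool frame: the origin (TCP) lies at the very end of the fingers, on their centre line; the grasp point (between the pads) lies ctrl.grip_depth behind it (ctrl.grip_depth is the distance from the TCP to the grasp point, in mm); z points along the fingers, y is the direction in which the jaws open and shut (so a half turn about z gives the same grasp; the last joint's range is limited). The gripper opens to 85 mm and grips with 20 to 120 N. Pads are 22 mm wide; open, the fingers measure 114 mm over their backs; the gripper's body (76 mm by 85 mm) begins 54 mm behind the grasp point. The pads swing forward as they close: fully open they stand 13 mm farther back than shut.
Start: joints at [1.071, 0.628, 0.038, 1.517, -0.027, 0.996, -0.02], TCP at [273.237, -589.796, 231.313] pointing down, gripper open.
Joint ranges: [-3.06, 3.06], [-0.37, 2.12], [-1.25, 1.32], [0.18, 2.47], [-1.1, 4.24], [0.23, 1.98], [-2.94, 2.94]. Speed limits (rad/s): [2.57, 2.57, 3.14, 3.14, 3.14, 3.14, 3.14].

## Interface

Orientations are given as [roll, pitch, yaw] about the fixed x, y, z axes, in that order (R = Rz(yaw) Ry(pitch) Rx(roll)).
In Python, from cell import ctrl gives the robot as it stands.
- The arm moves only by the tool servo_tool, never from a script. Its argument "commands" is one flat list of numbers, 5 for each row, row after row: the shift along the tool's x, y, z in units of 25 mm (1.0 is 25 mm), then the turn about the tool's z in units of 6 degrees (1.0 is 6 degrees), then the closure, from 0 (fully open) to 1 (shut). In form: [tx, ty, tz, twist, gripper, tx, ty, tz, twist, gripper, ...]. A call has 1 to 10 rows; each row is the pose to reach, as a shift and turn from the pose commanded when the call began, along the tool's axes at that moment; what a row does not reach only later rows make up. A row lasts 1/12 s, in which the tool goes at most 41.7 mm and 7.16 degrees, less where a joint would pass 70% of its speed; a pose out of reach is approached as far as the arm can. A call with a gripper value outside its range is refused whole. The fingers move at their own pace and stop on an object; the grip force is fixed at half the most. Time passes only in rows, so rows that repeat a pose let the fingers close. It gives the time, the measured TCP pose, the force and the opening at its end, in the units of the state.
- ctrl.read_state(): the state, without advancing time (a new reading comes with each control period).
- ctrl.get_image(name): name is "scene" or "side" or "wrist"; returns a dict with "img" (480x640x3 uint8, blue, green, red), "K" (3x3 intrinsics, pixels), "T" (4x4, takes a point from camera to world coordinates). Camera axes: x right, y down, z forward; pixel columns grow to the right and rows downward; lengths in mm; the calibration is good to about 2 mm. A picture is of the moment at which its call begins. There is no depth.
- ctrl.finish_job(): hands the job in, once; it reports no verdict.
The state is a dict: "clock": time; "qpos": joint angles; "qd": joint speeds; "tau": joint torques, N m; "eef_pos": TCP position; "tool_rot": TCP orientation; "force": force on the tool from outside, world axes, zero at the start; "torque": the same for the moment, N m; "width": finger opening in mm.
Only numpy, scipy, OpenCV 4.12 (cv2) and the standard library are available. Lean on these libraries where they do the work, as an engineer would, in place of code of your own. Each camera call takes 0.05 s, during which the arm holds its last target.

## Working session

There is one attempt and no reset: what is moved stays moved. The work goes in short steps, Python scripts to look and compute and a tool call to move; the robot and the scene stay as the last step left them, time stands still between calls to the robot, and variables do not carry over. Pictures are saved under pics/ and viewed, and the job is handed in when it is done.

Besides the shell and the picture viewer there is one more tool, called as a command line: name --argument value ..., lists and objects as JSON in quotes. servo_tool: Moves the arm, as the interface text tells. Its arguments: {"type":"object","properties":{"commands":{"type":"array","items":{"type":"number"}}},"required":["commands"]}

```bash
mkdir -p pics
python3 - <<'E'
from cell import ctrl
import cv2
s=ctrl.read_state()
print({k:s[k] for k in ('clock','eef_pos','tool_rot','force','width')},ctrl.grip_depth)
for n in ("scene","side","wrist"):
    d=ctrl.get_image(n); cv2.imwrite(f"pics/{n}0.png",d["img"]); print(n,d["K"],d["T"])
E
```

```text
{'clock': 0.0, 'eef_pos': array([ 272.94536007, -589.22979019,  230.39722837]), 'tool_rot': array([-3.13970463e+00,  6.24581597e-05,  4.33750242e-01]), 'force': array([ 0.19207567,  0.55277658, -0.04630605]), 'width': 85.07320860075141} 18.700000000000003
scene [[521.87536124   0.         313.48577065]
 [  0.         521.87536124 242.30893319]
 [  0.           0.           1.        ]] [[ 3.42249919e-01  7.40788973e-01 -5.78010977e-01  1.07750831e+03]
 [ 9.39596909e-01 -2.66711600e-01  2.14528718e-01 -2.21996157e+02]
 [ 4.75827580e-03 -6.16519764e-01 -7.87325053e-01  9.76377479e+02]
 [ 0.00000000e+00  0.00000000e+00  0.00000000e+00  1.00000000e+00]]
side [[447.68932294   0.         323.58346162]
 [  0.         447.68932294 238.74769919]
 [  0.           0.           1.        ]] [[-9.53502271e-01 -1.59625022e-01  2.55642861e-01  2.87128283e+02]
 [-3.00620673e-01  5.64131610e-01 -7.69014134e-01  6.25806684e+02]
 [-2.14623209e-02 -8.10108251e-01 -5.85887352e-01  6.73672358e+02]
 [ 0.00000000e+00  0.00000000e+00  0.00000000e+00  1.00000000e+00]]
wrist [[431.46804688   0.         322.58783062]
 [  0.         431.46804688 239.03071682]
 [  0.           0.           1.        ]] [[ 4.19595927e-01 -8.58730893e-01 -2.94143691e-01  3.48622284e+02]
 [-9.07710514e-01 -3.97289442e-01 -1.34991564e-01 -5.55060006e+02]
 [-9.38756416e-04  3.23639232e-01 -9.46180092e-01  3.72114945e+02]
 [ 0.00000000e+00  0.00000000e+00  0.00000000e+00  1.00000000e+00]]
```

View pics/scene0.png

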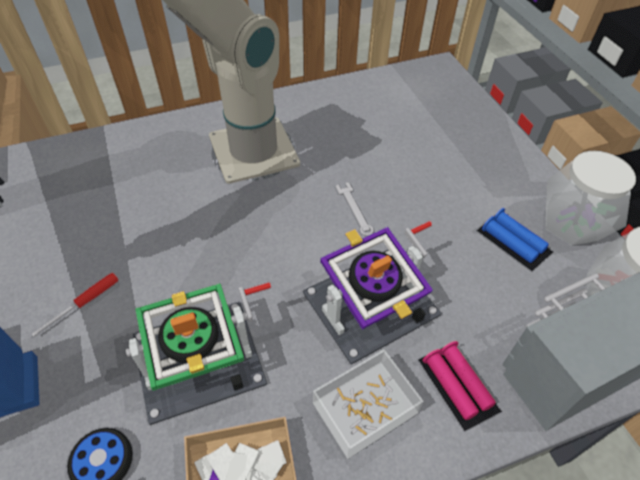

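View pics/side0.png

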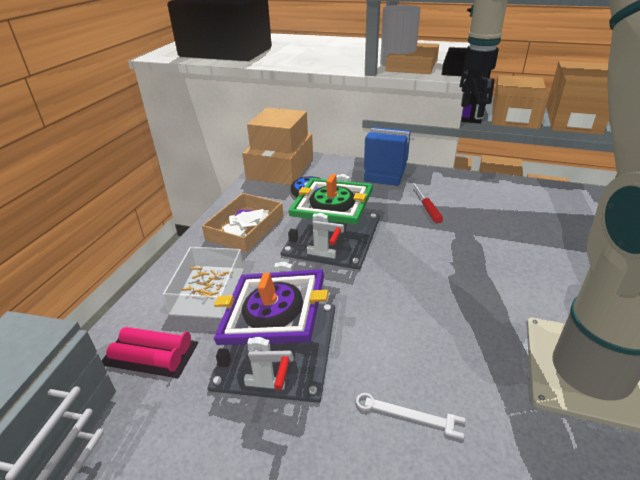

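View pics/wrist0.png

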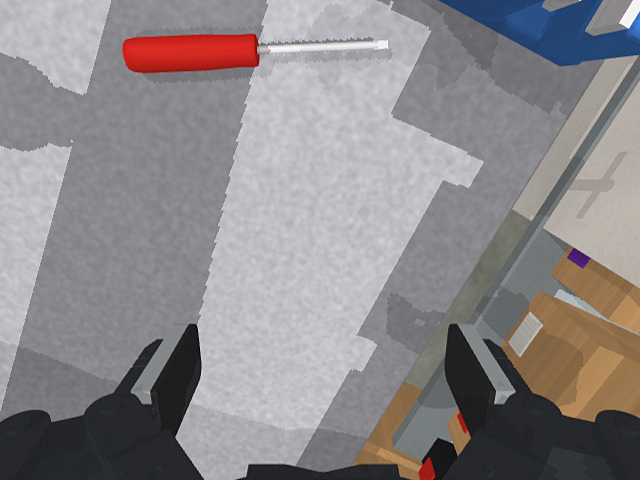

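The scene view shows the green stand at about (190,340) and the purple stand at (375,280). The side view shows green at (330,215). I'll enlarge the crops.

Run:
```python
import cv2
a=cv2.imread("pics/scene0.png")[270:420,120:280]; cv2.imwrite("pics/sc1.png",cv2.resize(a,(800,750)[:2],interpolation=cv2.INTER_CUBIC)[:600])
b=cv2.imread("pics/side0.png")[165:275,275:395]; cv2.imwrite("pics/si1.png",cv2.resize(b,None,fx=5,fy=5,interpolation=cv2.INTER_CUBIC))
```

```text
(no output)
```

View pics/sc1.png

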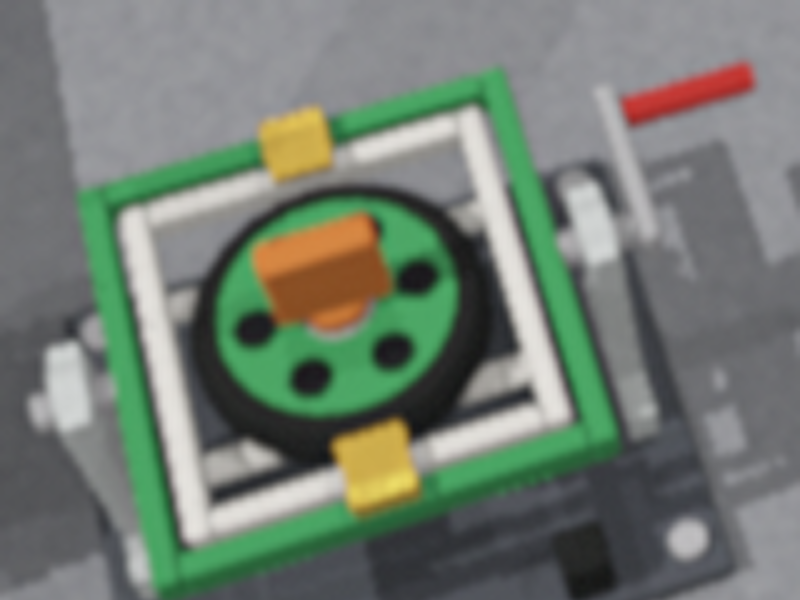

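View pics/si1.png

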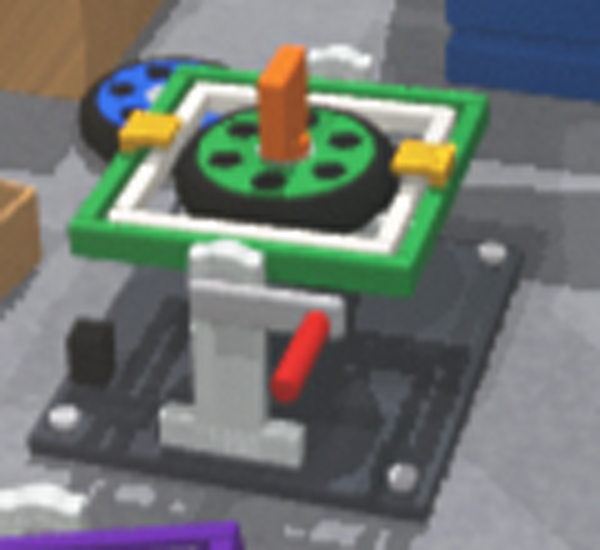

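```bash
cat > h.py <<'E'
import numpy as np
C={'scene':(521.87536124,313.48577065,242.30893319,np.array([[ 3.42249919e-01,7.40788973e-01,-5.78010977e-01,1077.50831],[9.39596909e-01,-2.66711600e-01,2.14528718e-01,-221.996157],[4.75827580e-03,-6.16519764e-01,-7.87325053e-01,976.377479]])),
'side':(447.68932294,323.58346162,238.74769919,np.array([[-9.53502271e-01,-1.59625022e-01,2.55642861e-01,287.128283],[-3.00620673e-01,5.64131610e-01,-7.69014134e-01,625.806684],[-2.14623209e-02,-8.10108251e-01,-5.85887352e-01,673.672358]]))}
def ray(n,u,v):
    f,cx,cy,T=C[n]; d=T[:,:3]@np.array([(u-cx)/f,(v-cy)/f,1]); return T[:,3],d/np.linalg.norm(d)
def tri(obs):
    A=0;b=0
    R=[ray(*o) for o in obs]
    for o,d in R:
        P=np.eye(3)-np.outer(d,d);A=A+P;b=b+P@o
    x=np.linalg.solve(A,b); return x,[np.linalg.norm((np.eye(3)-np.outer(d,d))@(x-o)) for o,d in R]
def proj(n,p):
    f,cx,cy,T=C[n]; c=T[:,:3].T@(np.asarray(p)-T[:,3]); return c[0]/c[2]*f+cx,c[1]/c[2]*f+cy
E
python3 - <<'E'
from h import *
f=tri([('scene',269.6,285.4),('side',332,242.4)]);a=tri([('scene',245.6,292),('side',338.2,229.4)]);l=tri([('scene',183.2,318),('side',331.8,177.2)])
for n,x in(('free',f),('arm',a),('lugtop',l)):print(n,x)
d=f[0]-a[0];print(np.linalg.norm(d),np.degrees(np.arctan2(d[1],d[0])))
m=(f[0]+a[0])/2
yy=d/np.linalg.norm(d);yy[2]=0;yy/=np.linalg.norm(yy);xx=np.array([yy[1],-yy[0],0])
L=l[0]-m;print('lug rel',L@xx,L@yy,L[2],'expect 50,-149,60', m)
# stand ends from scene at pivot height
E
```

```text
free (array([ 512.59956892, -105.27696791,  109.85270293]), [np.float64(1.1336280740159426), np.float64(1.1336280740159248)])
arm (array([ 512.56937342, -154.00791482,  111.12530687]), [np.float64(0.8004645939994385), np.float64(0.8004645939993891)])
lugtop (array([ 564.3131954 , -276.97430591,  169.08595437]), [np.float64(1.865172222562743), np.float64(1.8651722225628342)])
48.747570394351975 89.96449741653117
lug rel 51.820006563999364 -147.2997832265469 58.596949476043335 expect 50,-149,60 [ 512.58447117 -129.64244137  110.4890049 ]
```

```bash
cat >> h.py <<'E'
def go(target,yaw_deg,s):
    from scipy.spatial.transform import Rotation as Rr
    R=Rr.from_euler('xyz',s['tool_rot']).as_matrix()
    d=R.T@(np.array(target)-s['eef_pos'])/25
    y=np.degrees(np.arctan2(R[1,0],R[0,0])); t=-((yaw_deg-y+180)%360-180)/6
    return np.round(d,3),round(t,3)
E
python3 - <<'E'
from h import *
from cell import ctrl
s=ctrl.read_state()
print(go([563.5,-278,300],90,s),go([563.5,-278,230],90,s))
E
```

```text
(array([15.778, -6.421, -2.767]), np.float64(-10.858)) (array([15.778, -6.417,  0.033]), np.float64(-10.858))
```

servo_tool --commands '[0,0,-1.4,0,0,0,0,-2.8,-1,0,1.2,-0.5,-2.8,-2,0,2.6,-1.05,-2.8,-3,0,4,-1.63,-2.8,-4,0,5.4,-2.2,-2.8,-5,0,6.8,-2.77,-2.8,-6,0,8.2,-3.34,-2.8,-7,0,9.6,-3.91,-2.8,-8,0,11,-4.48,-2.8,-9,0]'

```text
clock: 0.98
eef_pos: [476.5, -371.1, 301.2]
tool_rot: [-3.141, 0.0, 1.381]
force: [0.2, -0.9, -0.0]
width: 85.1
```

Run:
```python
from h import *
from cell import ctrl
s=ctrl.read_state()
print(s['eef_pos'],s['tool_rot'],s['qpos'],go([563.5,-278,300],90,s))
```

```text
[ 476.47653766 -371.05873774  301.24955613] [-3.14131657e+00  2.42112153e-06  1.38122077e+00] [ 0.76267398  0.50148768 -0.23388941  1.55535927  0.12547405  1.09975289
  0.3099376 ] (array([4.312, 2.717, 0.049]), np.float64(-1.81))
```

servo_tool --commands '[1.4,0.9,0,-0.9,0,2.8,1.8,0,-1.8,0,4.1,2.6,0,-1.8,0,4.1,2.6,0,-1.8,0,4.1,2.6,0,-1.8,0]'

```text
clock: 1.4
eef_pos: [561.0, -281.2, 300.8]
tool_rot: [3.141, -0.002, 1.571]
force: [-0.7, -0.7, -0.6]
width: 85.5
```

Run:
```python
from h import *
from cell import ctrl
import cv2
s=ctrl.read_state()
print(s['eef_pos'],s['tool_rot'],go([563.5,-278,230],90,s))
d=ctrl.get_image("wrist");cv2.imwrite("pics/w1.png",d["img"]);print(repr(d["T"]))
```

```text
[ 561.02997482 -281.18793087  300.83536249] [ 3.14148042e+00 -1.78486385e-03  1.57056849e+00] (array([0.122, 0.098, 2.834]), np.float64(-0.002))
array([[ 9.99999332e-01, -1.14963250e-03,  1.21067516e-04,
         5.60827070e+02],
       [-1.04908384e-03, -9.46516429e-01, -3.22653916e-01,
        -1.98646256e+02],
       [ 4.85525821e-04,  3.22653574e-01, -9.46517002e-01,
         4.42623055e+02],
       [ 0.00000000e+00,  0.00000000e+00,  0.00000000e+00,
         1.00000000e+00]])
```

View pics/w1.png

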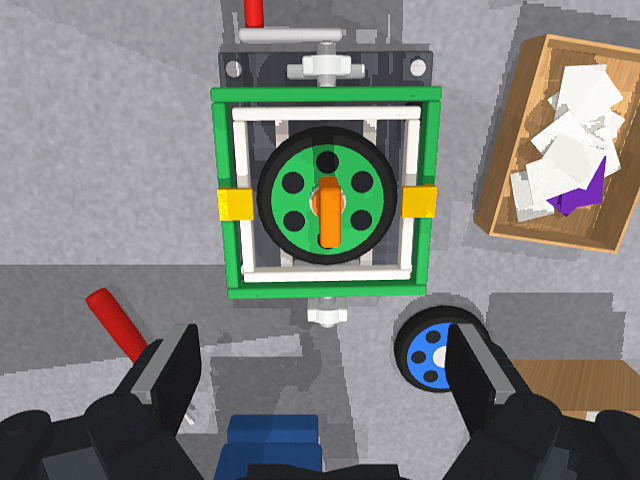

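The wrist view shows the lug at about (330,218), centred between the open fingers. The stand lines up with the world axes, and lug x/y is about (565,-277). Descending.

servo_tool --commands '[0.15,0.16,1,0,0,0.15,0.16,2.2,0,0,0.15,0.16,3.4,0,0,0.15,0.16,4.2,0,0,0.15,0.16,4.6,0,0,0.15,0.16,4.6,0,0,0.15,0.16,4.6,0,0]'

```text
clock: 2.03
eef_pos: [563.0, -282.1, 186.7]
tool_rot: [3.142, 0.001, 1.563]
force: [0.4, -0.0, 0.7]
width: 85.6
```

Run:
```python
from h import *
from cell import ctrl
import cv2
s=ctrl.read_state()
print(s['eef_pos'],s['tool_rot'],go([565,-277.5,134],90,s))
d=ctrl.get_image("wrist");cv2.imwrite("pics/w2.png",d["img"]);print(repr(d["T"]))
d=ctrl.get_image("side");cv2.imwrite("pics/s2.png",cv2.resize(d["img"][120:280,250:420],None,fx=3.5,fy=3.5))
```

```text
[ 563.00988723 -282.0914118   186.72096293] [3.14151049e+00 5.37828323e-04 1.56299034e+00] (array([0.185, 0.078, 2.109]), np.float64(-0.075))
array([[ 9.99963097e-01, -8.24591388e-03, -2.41028619e-03,
         5.63435658e+02],
       [-8.58168923e-03, -9.45735438e-01, -3.24824315e-01,
        -1.99215043e+02],
       [ 3.98980262e-04,  3.24833013e-01, -9.45771301e-01,
         3.28289348e+02],
       [ 0.00000000e+00,  0.00000000e+00,  0.00000000e+00,
         1.00000000e+00]])
```

View pics/w2.png

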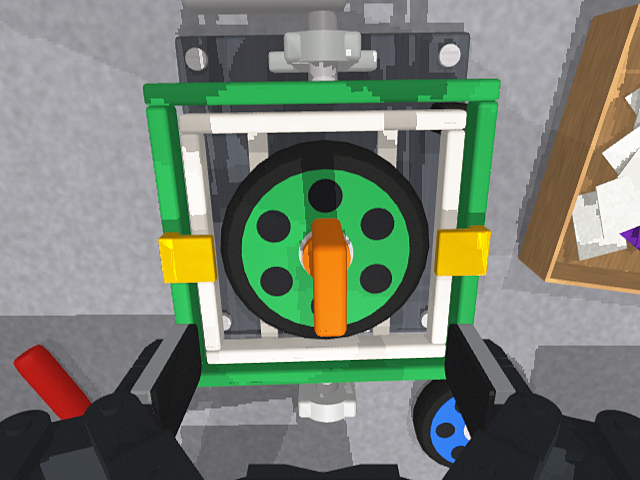

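View pics/s2.png

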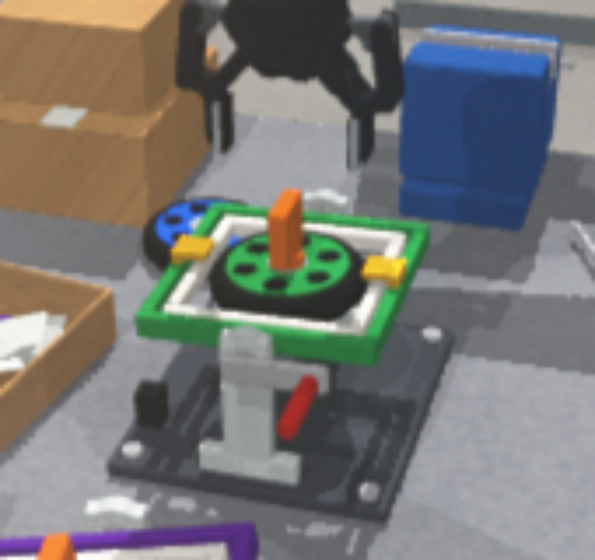

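The lug is still centred, at wrist pixel (330,292), so x is about 565.5 and y about -277. Descending the last 53 mm.

servo_tool --commands '[0.1,0.05,0.7,0,0,0.2,0.09,1.5,0,0,0.2,0.09,2.0,0,0,0.2,0.09,2.1,0,0,0.2,0.09,2.1,0,0,0.2,0.09,2.1,0,0.4,0.2,0.09,2.1,0,0.6,0.2,0.09,2.1,0,0.7]'

```text
clock: 2.8
eef_pos: [566.3, -276.3, 135.0]
tool_rot: [3.14, 0.001, 1.565]
force: [-0.3, -0.5, 0.5]
width: 51.8
```

servo_tool --commands '[0,0,0,0,1,0,0,0,0,1,0,0,0,0,1,0,0,0,0,1,0,0,0,0,1,0,0,0,0,1]'

```text
clock: 3.3
eef_pos: [564.9, -276.0, 134.3]
tool_rot: [-3.14, 0.001, 1.566]
force: [-3.7, 0.4, 5.6]
width: 13.5
```

Run:
```python
from h import *
from cell import ctrl
import cv2
s=ctrl.read_state()
print(s['eef_pos'],s['tool_rot'],s['force'],s['width'])
d=ctrl.get_image("side");cv2.imwrite("pics/s3.png",cv2.resize(d["img"][120:280,250:420],None,fx=3.5,fy=3.5))
```

```text
[ 564.86606171 -275.97738367  134.29979695] [-3.14023142e+00  5.02393255e-04  1.56583161e+00] [-3.74523504  0.43443363  5.57739467] 13.470637615641857
```

View pics/s3.png

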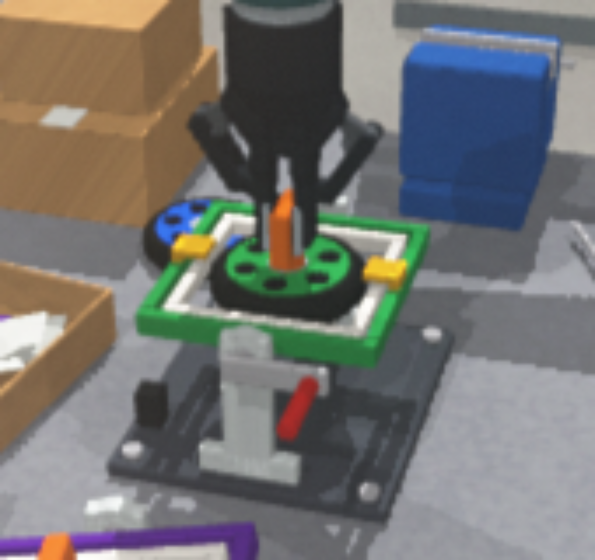

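The side view shows both fingers on the lug, and the width is 13.5 mm. Tugging up.

servo_tool --commands '[0,0,-0.1,0,1,0,0,-0.2,0,1,0,0,-0.2,0,1,0,0,-0.2,0,1]'

```text
clock: 3.68
eef_pos: [564.9, -276.0, 137.7]
tool_rot: [-3.14, -0.0, 1.565]
force: [0.5, -1.6, -10.2]
width: 13.1
```

servo_tool --commands '[0,0,-0.05,0,1,0,0,-0.08,0,1,0,0,-0.08,0,1,0,0,-0.08,0,1]'

```text
clock: 4.02
eef_pos: [564.9, -276.0, 140.3]
tool_rot: [-3.14, -0.0, 1.565]
force: [-0.9, -1.8, -13.0]
width: 13.0
```

servo_tool --commands '[0,0,-0.05,0,1,0,0,-0.05,0,1,0,0,-0.05,0,1,0,0,-0.05,0,1,0,0,-0.05,0,1,0,0,-0.05,0,1]'

```text
clock: 4.52
eef_pos: [564.7, -275.9, 140.6]
tool_rot: [-3.14, -0.001, 1.565]
force: [2.8, -3.9, -25.9]
width: 13.2
```

Run:
```python
from h import *
from cell import ctrl
import cv2
s=ctrl.read_state()
print(s['eef_pos'],s['tool_rot'],s['force'],s['width'])
d=ctrl.get_image("side");cv2.imwrite("pics/s4.png",cv2.resize(d["img"][120:280,250:420],None,fx=3.5,fy=3.5))
```

```text
[ 564.70714578 -275.94589125  140.63199532] [-3.13956315e+00 -5.88647261e-04  1.56458647e+00] [  2.8063407   -3.86792635 -25.92721694] 13.194138024474313
```

View pics/s4.png

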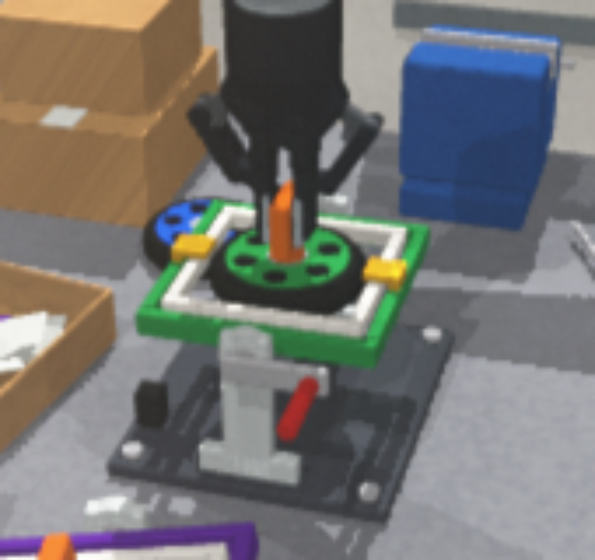

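The carrier has visibly risen and is against the hard stop: the force jumped to 26 N with no further rise, held for over 0.5 s. Lowering, opening and lifting clear.

servo_tool --commands '[0,0,0.1,0,1,0,0,0.2,0,1,0,0,0.3,0,1,0,0,0.3,0,1,0,0,0.3,0,0.6,0,0,0.3,0,0.3,0,0,0.3,0,0,0,0,0.3,0,0,0,0,0.3,0,0]'

```text
clock: 5.32
eef_pos: [567.0, -275.7, 135.7]
tool_rot: [3.139, 0.0, 1.565]
force: [-0.0, -0.7, 0.0]
width: 72.9
```

servo_tool --commands '[0,0,-0.6,0,0,0,0,-1.4,0,0,0,0,-2.6,0,0,0,0,-3.8,0,0,0,0,-4.2,0,0,0,0,-4.2,0,0,0,0,-4.2,0,0]'

```text
clock: 5.9
eef_pos: [565.7, -275.8, 239.7]
tool_rot: [3.141, 0.0, 1.565]
force: [-0.3, 0.7, -0.2]
width: 85.2
```

Run:
```python
from h import *
from cell import ctrl
import cv2
s=ctrl.read_state()
print(s['eef_pos'],s['tool_rot'],s['force'],s['width'],go([513,-128,240],90,s))
d=ctrl.get_image("side");cv2.imwrite("pics/s5.png",cv2.resize(d["img"][120:280,250:420],None,fx=3.5,fy=3.5))
d=ctrl.get_image("wrist");cv2.imwrite("pics/w5.png",d["img"]);print(repr(d["T"]))
```

```text
[ 565.68316039 -275.82398275  239.71117785] [3.14075078e+00 3.19106449e-04 1.56463426e+00] [-0.27443374  0.69859845 -0.22272344] 85.22109658134886 (array([ 5.9  , -2.144, -0.015]), np.float64(-0.059))
array([[ 9.99975823e-01, -6.16528764e-03, -3.21587988e-03,
         5.65442025e+02],
       [-6.87437625e-03, -9.46123489e-01, -3.23733049e-01,
        -1.92889461e+02],
       [-1.04671213e-03,  3.23747330e-01, -9.46142997e-01,
         3.80219128e+02],
       [ 0.00000000e+00,  0.00000000e+00,  0.00000000e+00,
         1.00000000e+00]])
```

View pics/s5.png

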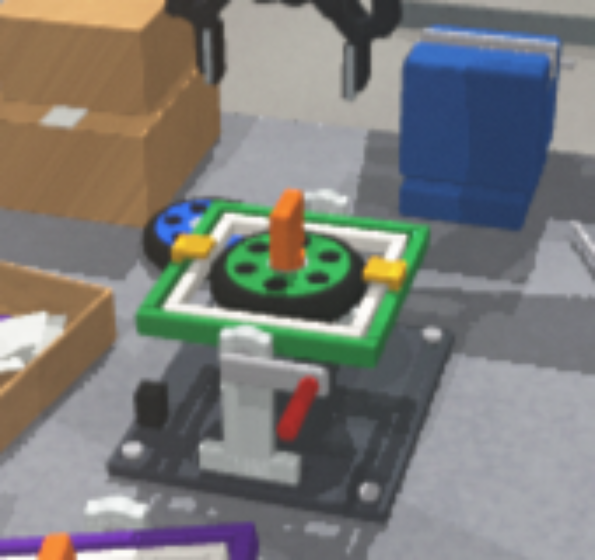

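View pics/w5.png

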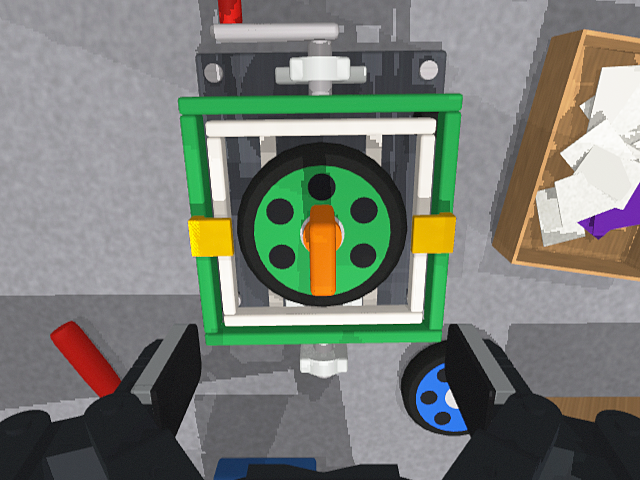

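The carrier is back down and seated. Wrist pixel (229,24) puts the pin's arm end at x≈513, y≈-156, which agrees with triangulation. Next I check the purple stand's clearance and move above the pin.

Run:
```python
from h import *
for u,v in((322,265),(365,325),(308,293),(325,305),(245,370)):
    o,d=ray('scene',u,v); 
    for z in(0,110): print((u,v),z,(o+d*(z-o[2])/d[2]).round())
```

```text
(322, 265) 0 [430.  40.   0.]
(322, 265) 110 [503.  10. 110.]
(365, 325) 0 [606.  71.   0.]
(365, 325) 110 [659.  38. 110.]
(308, 293) 0 [490. -16.   0.]
(308, 293) 110 [556. -39. 110.]
(325, 305) 0 [532.   8.   0.]
(325, 305) 110 [593. -18. 110.]
(245, 370) 0 [ 618. -195.    0.]
(245, 370) 110 [ 670. -198.  110.]
```

servo_tool --commands '[1.2,-0.43,0,0,0,2.6,-0.94,0,0,0,4,-1.45,0,0,0,5.2,-1.9,0,0,0,5.9,-2.1,0,-0.06,0,5.9,-2.1,0,-0.06,0,5.9,-2.1,0,-0.06,0,5.9,-2.1,0,-0.06,0]'

```text
clock: 6.67
eef_pos: [513.7, -129.1, 238.7]
tool_rot: [-3.14, 0.0, 1.57]
force: [-0.6, -0.9, 0.0]
width: 85.6
```

Run:
```python
from h import *
from cell import ctrl
import cv2
s=ctrl.read_state()
print(s['eef_pos'],s['tool_rot'],s['force'],s['width'],go([513,-128,92],90,s))
d=ctrl.get_image("wrist");cv2.imwrite("pics/w6.png",d["img"]);print(repr(d["T"]))
```

```text
[ 513.74989557 -129.07635891  238.67162315] [-3.14022926e+00  4.08276714e-04  1.57006493e+00] [-0.55277614 -0.88663442  0.0189452 ] 85.59467698209977 (array([ 0.045, -0.022,  5.867]), np.float64(-0.007))
array([[ 9.99998376e-01, -1.10791467e-03, -1.42139077e-03,
         5.13813148e+02],
       [-1.50936174e-03, -9.45832194e-01, -3.24652402e-01,
        -4.61815697e+01],
       [-9.84709990e-04,  3.24654020e-01, -9.45832331e-01,
         3.80266154e+02],
       [ 0.00000000e+00,  0.00000000e+00,  0.00000000e+00,
         1.00000000e+00]])
```

View pics/w6.png

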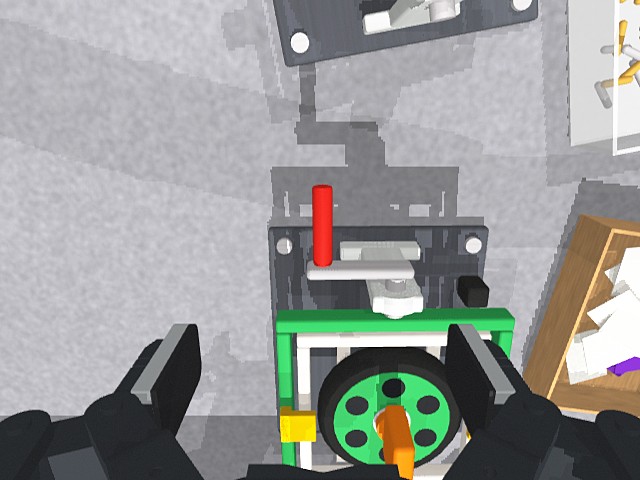

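The pin is at u=322, v=188–264, so its middle is at about (513.3,-130), right under the gripper. Descending and pinching.

servo_tool --commands '[0.12,0,1,0,0,0.12,0,2.4,0,0,0.12,0,3.8,0,0,0.12,0,5,0,0,0.12,0,5.7,0,0,0.12,0,5.88,0,0,0.12,0,5.88,0,0,0.12,0,5.88,0,0.5,0.12,0,5.88,0,0.7,0.12,0,5.88,0,0.8]'

```text
clock: 7.55
eef_pos: [515.1, -125.5, 93.9]
tool_rot: [3.139, 0.001, 1.571]
force: [-0.2, 0.2, 0.2]
width: 51.5
```

servo_tool --commands '[0,0,0,0,1,0,0,0,0,1,0,0,0,0,1,0,0,0,0,1,0,0,0,0,1,0,0,0,0,1]'

```text
clock: 8.05
eef_pos: [513.3, -125.2, 92.8]
tool_rot: [-3.141, 0.0, 1.571]
force: [-3.3, -0.5, 5.9]
width: 10.9
```

Run:
```python
from h import *
from cell import ctrl
import cv2
s=ctrl.read_state()
print(s['eef_pos'],s['tool_rot'],s['force'],s['width'],s['qpos'])
d=ctrl.get_image("side");cv2.imwrite("pics/s7.png",cv2.resize(d["img"][120:290,230:420],None,fx=3.5,fy=3.5))
```

```text
[ 513.32180476 -125.19798543   92.84267367] [-3.14052537e+00  3.23543121e-04  1.57100504e+00] [-3.33468314 -0.48845316  5.9345274 ] 10.887680234440207 [ 0.33393592  0.66900213 -0.22302765  1.97187952  0.27554565  0.53051124
 -0.0812699 ]
```

View pics/s7.png

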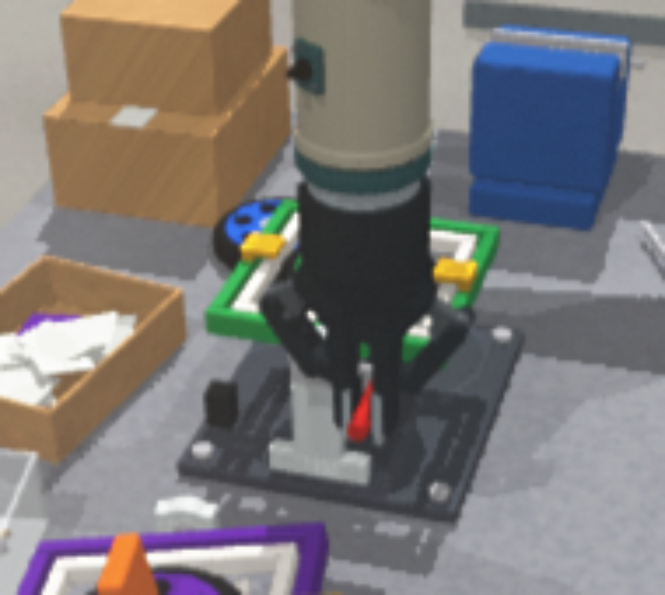

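The red pin is between the pads. Starting the arc (centre 50 mm ahead), first 36° to check forces.

servo_tool --commands '[0,0.025,-0.31,0,1,0,0.1,-0.62,0,1,0,0.22,-0.91,0,1,0,0.38,-1.18,0,1,0,0.38,-1.18,0,1,0,0.38,-1.18,0,1]'

```text
clock: 8.6
eef_pos: [520.9, -125.1, 122.5]
tool_rot: [-3.136, 0.0, 1.571]
force: [-7.0, -1.4, -0.8]
width: 11.0
```

Run:
```python
from h import *
from cell import ctrl
import cv2
s=ctrl.read_state()
print(s['eef_pos'],s['tool_rot'],s['force'],s['width'])
d=ctrl.get_image("side");cv2.imwrite("pics/s8.png",cv2.resize(d["img"][120:290,230:420],None,fx=3.5,fy=3.5))
```

```text
[ 520.85804915 -125.10346534  122.4949372 ] [-3.13594206e+00  1.22817935e-04  1.57070436e+00] [-7.00509891 -1.40500457 -0.81658783] 10.951408554886756
```

View pics/s8.png

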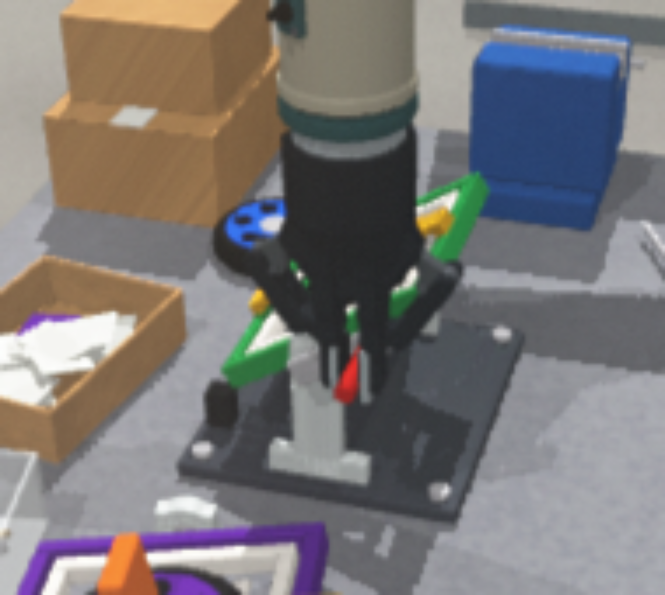

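servo_tool --commands '[0,0.28,-0.31,0,1,0,0.62,-0.55,0,1,0,1.0,-0.72,0,1,0,1.41,-0.81,0,1,0,1.83,-0.81,0,1,0,2.24,-0.72,0,1,0,2.24,-0.72,0,1]'

```text
clock: 9.23
eef_pos: [579.7, -125.2, 142.7]
tool_rot: [-3.141, 0.001, 1.571]
force: [-6.0, -0.3, 10.2]
width: 10.8
```

Run:
```python
from h import *
from cell import ctrl
import cv2
s=ctrl.read_state()
print(s['eef_pos'],s['tool_rot'],s['force'],s['width'])
d=ctrl.get_image("side");cv2.imwrite("pics/s9.png",cv2.resize(d["img"][100:290,220:420],None,fx=3,fy=3))
```

```text
[ 579.67919036 -125.19824183  142.68966108] [-3.14119558e+00  1.05297439e-03  1.57113301e+00] [-5.95117787 -0.34006568 10.15509027] 10.818528647936411
```

View pics/s9.png

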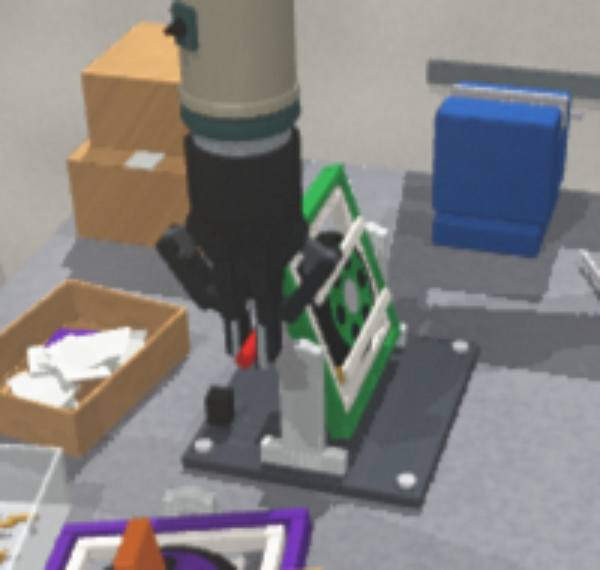

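servo_tool --commands '[0,0.38,0.17,0,1,0,0.72,0.42,0,1,0,1.0,0.73,0,1,0,1.21,1.09,0,1,0,1.34,1.49,0,1,0,1.38,1.9,0,1,0,1.38,1.9,0,1,0,1.38,1.9,0,1]'

```text
clock: 9.95
eef_pos: [613.2, -124.9, 92.2]
tool_rot: [-3.14, -0.0, 1.571]
force: [-3.4, -0.3, -10.0]
width: 10.7
```

Run:
```python
from h import *
from cell import ctrl
import cv2
s=ctrl.read_state()
print(s['eef_pos'],s['tool_rot'],s['force'],s['width'])
d=ctrl.get_image("side");cv2.imwrite("pics/s10.png",cv2.resize(d["img"][100:290,220:420],None,fx=3,fy=3))
```

```text
[ 613.19060198 -124.91947058   92.17078277] [-3.13974222e+00 -4.08715292e-04  1.57098459e+00] [ -3.37339929  -0.33167094 -10.03979074] 10.71204608767371
```

View pics/s10.png

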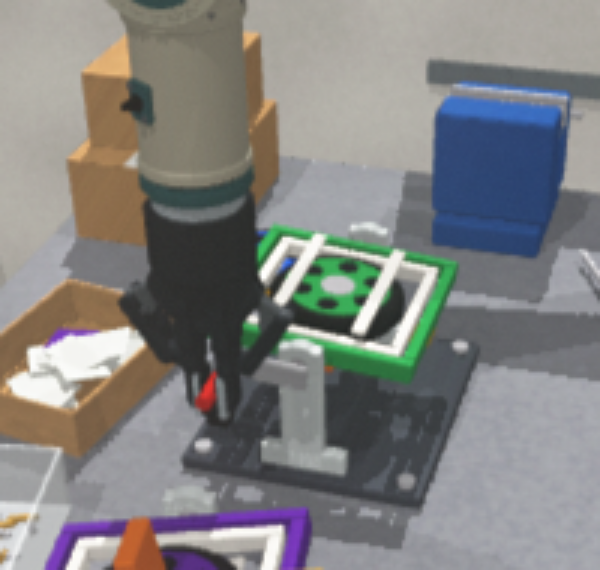

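It's close to upside down. Pressing a little further down to confirm the stop.

servo_tool --commands '[0,0,0.08,0,1,0,0,0.16,0,1,0,0,0.16,0,1,0,0,0.16,0,1]'

```text
clock: 10.33
eef_pos: [613.3, -124.9, 89.5]
tool_rot: [-3.14, 0.0, 1.571]
force: [-5.2, 1.2, -1.6]
width: 11.1
```

servo_tool --commands '[0,0,0.08,0,1,0,0,0.16,0,1,0,0,0.16,0,1,0,0,0.16,0,1]'

```text
clock: 10.67
eef_pos: [613.4, -124.9, 87.7]
tool_rot: [-3.141, 0.001, 1.571]
force: [-9.6, 2.1, 13.4]
width: 10.4
```

The force turned to +13 N with almost no further travel, so the cradle is against its far stop. Releasing and retreating.

servo_tool --commands '[0,0,-0.1,0,1,0,0,-0.15,0,0.7,0,0,-0.15,0,0.4,0,0,-0.15,0,0.2,0,0,-0.15,0,0,0,0,-0.15,0,0,0,0,-0.15,0,0]'

```text
clock: 11.25
eef_pos: [614.5, -125.0, 88.4]
tool_rot: [3.141, -0.0, 1.571]
force: [0.2, -0.2, 0.8]
width: 81.7
```

servo_tool --commands '[0,0,-0.6,0,0,0,0,-1.6,0,0,0,0,-2.8,0,0,0,0,-4.2,0,0,0,0,-5.6,0,0,0,0,-6,0,0,0,0,-6,0,0,0,0,-6,0,0]'

```text
clock: 11.92
eef_pos: [614.0, -125.1, 238.4]
tool_rot: [3.141, 0.0, 1.571]
force: [-0.9, -0.8, -0.4]
width: 85.5
```

Run:
```python
from h import *
from cell import ctrl
import cv2
s=ctrl.read_state()
print(s['clock'],s['eef_pos'],s['force'],s['width'])
d=ctrl.get_image("side");cv2.imwrite("pics/s11.png",cv2.resize(d["img"][150:410,190:390],None,fx=2.3,fy=2.3))
cv2.imwrite("pics/s11b.png",cv2.resize(d["img"][165:275,275:395],None,fx=5,fy=5,interpolation=cv2.INTER_CUBIC))
d=ctrl.get_image("scene");cv2.imwrite("pics/c11.png",cv2.resize(d["img"][220:400,110:450],None,fx=2.3,fy=2.3))
```

```text
11.9167 [ 613.96109101 -125.11229083  238.35062829] [-0.85426945 -0.82943935 -0.4384264 ] 85.45235920340261
```

View pics/s11b.png

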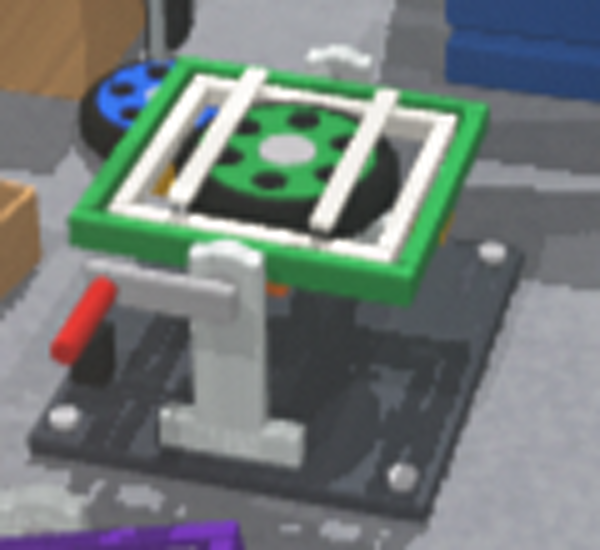

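View pics/c11.png

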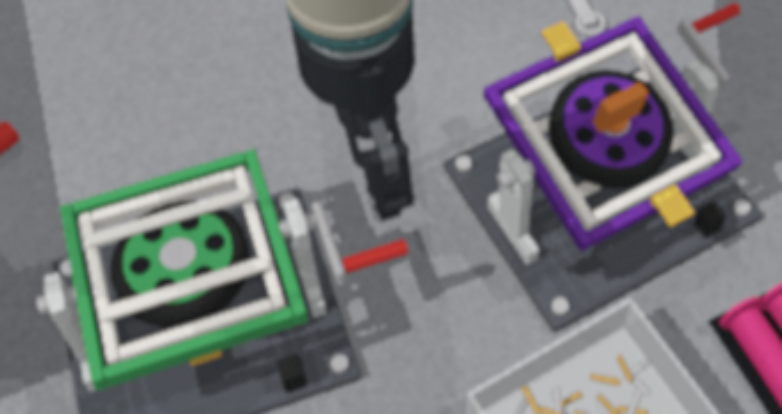

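View pics/s11.png

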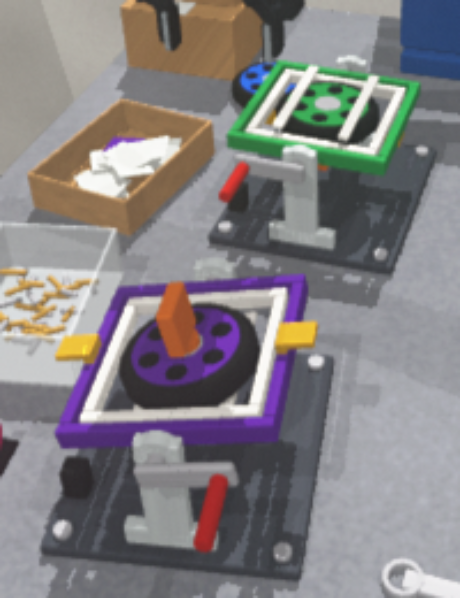

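Run:
```python
from h import *
print(tri([('scene',286.1,327.4),('side',287.6,235)]),tri([('scene',110+347/2.3,220+264/2.3),('side',275+103/5,165+290/5)]))
from cell import ctrl
print(ctrl.finish_job())
```

```text
(array([ 613.15504191, -103.97107036,  110.60976641]), [np.float64(1.2115862374962039), np.float64(1.2115862374961652)]) (array([ 612.34383248, -152.51802795,  110.94674306]), [np.float64(0.935325583813976), np.float64(0.9353255838139505)])
the job is handed in; nothing more can be done
None
```

The green wheel's carrier is tugged, turned fully upside down and released, and I handed the job in at about 12 s on the robot clock. I got no verdict back.

- **Tug:** I gripped the lug and pulled it up about 6 mm until the force jumped to 26 N with no further rise. I held it there for about 0.5 s, then lowered and released it. The side picture showed the carrier back down.
- **Turn-over:** I pinched the red pin from above and swung it over the top along a 50 mm arc, until it met the far stop (+13 N). Then I opened the fingers and moved up clear.
- **Last checks:**
  - The pin triangulates to about (613, -128, 111) mm. That is level with the pivot on the far side, so the cradle is at about 3.14 rad.
  - The frame outline matches its starting outline, now upside down. The carrier looks flush in the cradle; I judged that by eye and did not measure it.
  - The purple stand looks unchanged.
  - The force reading is near zero and the gripper is well clear.

One reading disagreed: the finger width on the pin was about 11 mm, where 13 mm was given. The pin held and turned normally in the fingers.

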